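Brace the six-sided screw jar and twist off its tight lid

ROBOT

A 6-joint arm with a two-finger parallel gripper is mounted at the origin on a cart in front of the work surface, level with it; the furniture and walls round the work are solid. World frame = base frame: x ahead of the robot, y to its left, z up, the work surface at z = 0. Lengths are in m, angles in rad, forces in N, time in s.
With the tool pointing down it reaches from about 0.3 to 0.775 m from the base axis. Payload 14.6 kg.
Tool frame: the origin (TCP) lies at the very end of the fingers, on their centre line; the grasp point (between the pads) lies 19 mm behind it; z points along the fingers, y is the line along which they close (so a half turn about z gives the same grasp; the last joint's range is limited). The gripper opens to 94 mm and grips with 3 to 60 N. Pads are 16 mm wide; open, the fingers measure 119 mm over their backs; the gripper's body (75 mm by 177 mm) begins 78 mm behind the grasp point.
Start: joints at [1.207, 0.3, 1.521, -0, 1.321, -0.067], TCP at [0.161, 0.526, 0.175] pointing down, gripper open.
Joint ranges: [-3.03, 3.03], [-0.79, 2.21], [0.23, 2.52], [-1.04, 4.18], [0, 3.07], [-2.55, 2.55]. Speed limits (rad/s): [2.22, 2.22, 2.57, 3.14, 3.14, 3.14].

INTERFACE

Orientations are given as [roll, pitch, yaw] about the fixed x, y, z axes, in that order (R = Rz(yaw) Ry(pitch) Rx(roll)).
In Python, from station import ctrl gives the robot as it stands.
- The arm moves only by the tool move_arm, never from a script. Its argument "increments" is a list of rows, each a list of 7 numbers: the opening, from 0 (shut) to 1 (fully open), then the shift along the tool's x, y, z in units of 50 mm (1.0 is 50 mm), then the turn, a rotation vector about the tool's x, y, z in rad. In form: [[claw, tx, ty, tz, rx, ry, rz], ...]. A call has 1 to 20 rows; each row shifts and turns the commanded pose from where the row before left it, along the tool's axes as they then stand; what a row does not reach is not made up. A row lasts 1/10 s, in which the tool goes at most 50 mm and 8.59 degrees, less where a joint would pass 70% of its speed; a pose out of reach is approached as far as the arm can. A call is refused whole if a number of a shift passes 1 or a number of a turn 0.15, either way. A call with a gripper value outside its range is refused whole. The fingers move at their own pace and stop on an object; "force" is the grip in N (left out, the last holds). Time passes only in rows, so rows that do not move let the fingers close. It gives the time, the measured TCP pose, the force, the opening and the grip force at its end, in the units of the state.
- ctrl.get_obs(): the state, without advancing time (a new reading comes with each control period).
- ctrl.camera(name): name is "side" or "top"; returns a dict with "color" (400x640x3 uint8, blue, green, red), "K" (3x3 intrinsics, pixels), "distortion" ([k1, k2, p1, p2, k3] as OpenCV has them; the pictures are not rectified), "pose" (4x4, takes a point from camera to world coordinates). Camera axes: x right, y down, z forward; pixel columns grow to the right and rows downward; lengths in m; the calibration is good to about 2 mm. A picture is of the moment at which its call begins. There is no depth.
- ctrl.hand_in(): hands the job in; it is judged then, once.
Trained networks look in a picture, given as the dict that the camera call returned (one of the last four; its "shot" number tells which), for a name from the list of things; names that differ only in an ending like _2 or _b are one class to them, and where a whole thing is asked for, a point or a joint stands for the part that bears it (a point fixed in the world has none). Each returns a list of dicts, best first, with "conf" (0 to 1); they miss things now and then, are a little off and sometimes report something else, mostly with a low value. They report only what shows in the picture. A call takes as long as a camera call.
- ctrl.cut_out(name, picture): "mask" (400x640 bool, what is visible of it) and "centre" ([row, column] in pixels, amid what is visible of it).
The state is a dict: "time_s": time; "qpos": joint angles; "joint_vel": joint speeds; "tau": joint torques, N m; "ee_pos": TCP position; "eef_rot": TCP orientation; "force": force on the tool from outside, world axes, zero at the start; "moment": the same for the moment, N m; "grip_width": finger opening in m; "grip_force": force on a finger pad.
Only numpy, scipy, OpenCV 4.12 (cv2) and the standard library are available. Lean on these libraries where they do the work, as an engineer would, in place of code of your own. Each camera call takes 0.05 s, during which the arm holds its last target. There are 200 camera calls.

TASK

Open the six-sided glass jar of screws that stands in the round pocket of the wooden block. Swing the steel keeper bar fully shut across the jar's front flat until it snaps in behind its roller catch, so that the jar cannot spin with its lid; then grip the tight metal lid, unscrew it only until its threads let go, lift it straight off and finish still holding it, level, a centimetre or two above the jar's open mouth. Nothing is put down at the end: the jar stays in its pocket behind the shut bar, and the other things on the bench are left alone.

Things in the scene. Friction and masses are not known exactly. Their poses are not given: they have to be found in the camera images.
- cradle: Fixed jar block: wooden block 124x160 mm, 24 mm high, with a round pocket (77.6 mm wide, 12 mm deep) in which the jar stands and could turn. Origin on the bench under the jar's axis; z up, -x the front, +y the hinge side. On it, the keeper bar's hinge (54 mm above the bench) at x -37, y +58 mm and the roller catch (50 mm above the bench) at x -44, y -68 mm.
- keeper (a joint): Keeper bar, steel, 8 mm thick, 31 to 45 mm above the bench; swings level on an upright hinge. 0 rad: shut, along the cradle's y axis across the jar's front flat; grows to 1.6 as its free end swings out to the front (-x). Stays where it is left. In the last 0.13 rad its end pushes past a sprung roller (8 to 14 N at the knob), which then holds it within 0.02 of 0.
- keeper_knob (a point): Centre of the top of the keeper bar's upright black knob (12.4 mm diameter, 30 mm tall, top 70 mm above the bench), to be pinched (about 30 N) or pushed. 80 mm along the bar from the hinge and 10.5 mm in front of the bar's mid plane: at joint value 0 it is at x -47.9, y -22 mm in the cradle frame.
- keeper_hinge (a point): Point on the keeper's upright hinge axis, at x -37.4, y +58 mm in the cradle frame, 38 mm above the bench.
- jar: Six-sided glass jar, 66 mm across flats, 82 mm tall, 0.45 kg, shoulder at 62 mm, round neck 48 mm in diameter. Origin at the centre of its underside, 12 mm above the bench; z up, axes within 3 degrees of the cradle's. Loose in its pocket: with the bar shut across its front flat it can turn a few degrees only; with the bar open it spins round with the lid.
- jar_mouth (a point): Centre of the jar's rim (82 mm above its underside, 94 mm above the bench).
- lid: Round ribbed metal twist-off lid, 63 mm in diameter, 22 mm high, 60 g. Origin at the centre of its lower edge, z up. Screwed on, its lower edge is 77 mm above the bench (3 mm above the jar's shoulder), its top 99 mm. Tight: a sprung liner makes it take about 0.3 N m to turn; grip the skirt with 30 to 40 N, fingertips no lower than its lower edge.
- lid_top (a point): Centre of the lid's top face. The lid unscrews anticlockwise seen from above; it rises 2 mm and after 50 to 58 degrees its three lugs leave the jar's three short threads; at 90 to 100 degrees they run against the next threads' stops. So one turn of 65 to 80 degrees, rising 2 mm, frees it to lift straight off.
- lid_edge (a point): Point on the lid's ribbed edge, 31.5 mm from its axis along its own x axis. Seen in the jar's frame it starts 0 to 8 degrees round from the jar's x axis and shows how far the lid has been turned (anticlockwise is towards +y).
- sanding_block: Black rubber sanding block on a wooden sole, 64 x 108 x 37 mm. Origin under its middle. Leave alone.
- nail_jar: Round glass jar of nails with a lid, 66 mm in diameter, 86 mm tall; not the jar to open. Origin at the centre of its underside. Leave alone.
- driver: Screwdriver with a dark handle, 191 mm long, 27 mm thick, lying down. Origin under its middle. Leave alone.
- mitred_offcut: Dark mitred wood offcut, 40 x 60 x 19 mm. Origin under its middle. Leave alone.

How it is judged:
On the way, in this order (a step that is already met when the one before it is completed fails the run):
1. the keeper bar is shut behind its roller catch (under 0.05 rad), the lid still seated and not yet turned (value of joint keeper below 0.05 rad and y of lid_edge in the frame of jar below 0.0158 m and z of lid in the frame of jar below 0.07 m), for 0.2 s.
2. with the bar shut, the lid has been turned anticlockwise on the jar until the threads let go (over 57 degrees from tight) (value of joint keeper below 0.05 rad and y of lid_edge in the frame of jar above 0.0264 m and z of lid in the frame of jar below 0.078 m), for 0.05 s.
At the end, for the whole second after the job is handed in: The gripper holds the lid, level within about 11 degrees and still, over the jar's mouth: its lower edge 3 to 40 mm above the rim, centred within 20 mm, not touching the jar. The jar stands upright in its pocket (within 6 mm) and the keeper bar is shut (under 0.05 rad) (value of joint keeper below 0.05 rad and z of lid in the frame of jar between 0.085 and 0.122 m and horizontal distance between lid_top and jar_mouth below 0.02 m and angle between lid's own z axis and vertical below 0.2 rad and contact force between the fingers and lid above 1 N and contact force between lid and jar below 0.05 N and linear speed of lid below 0.02 m/s and horizontal distance between jar and cradle below 0.006 m and z of jar in the frame of cradle below 0.015 m and angle between jar's own z axis and vertical below 0.06 rad); the arm keeps its last pose, push and grip.
It fails at once if the jar is pulled out of its pocket (12 mm off its place, lifted 12 mm or tipped over 15 degrees) (horizontal distance between jar and cradle above 0.012 m or z of jar in the frame of cradle above 0.024 m or angle between jar's own z axis and vertical above 0.26 rad).
It fails at once if the lid is turned on long after the threads have let go (over 120 degrees from tight) (x of lid_edge in the frame of jar below -0.0158 m).
It fails at once if another thing on the bench is moved more than 3 cm (distance of any of sanding_block, nail_jar, driver, mitred_offcut from where it was at the start of the episode above 0.03 m).
It also fails if it takes over 48 s, if anything falls off the work surface, if the arm or the gripper's body presses on something with over 40 N, if the wrist force passes 120 N, or if a joint passes its speed limit or range.

## Working session

There is one attempt and no reset: what is moved stays moved. The work goes in short steps, Python scripts to look and compute and a tool call to move; the robot and the scene stay as the last step left them, time stands still between calls to the robot, and variables do not carry over. Pictures are saved under pics/ and viewed, at most 10 in all, crops included, and the job is handed in when it is done.

Besides the shell and the picture viewer there is one more tool, called as name(argument=value, ...), one argument or row to a line, values as JSON. move_arm: Moves the arm, as the interface text tells. Its arguments: {"type":"object","properties":{"increments":{"type":"array","items":{"type":"array","items":{"type":"number"}}},"force":{"type":"number"}},"required":["increments"]}

```bash
mkdir -p pics; cat > h.py <<'E'
import numpy as np,cv2
from station import ctrl
def ray(pic,rc):
    p=cv2.undistortPoints(np.array([[[rc[1],rc[0]]]],float),pic["K"],np.array(pic["distortion"],float))[0,0]
    T=np.array(pic["pose"]);return T[:3,3],T[:3,:3]@np.array([p[0],p[1],1.])
def onz(pic,rc,z):
    o,d=ray(pic,rc);return o+d*(z-o[2])/d[2]
def proj(pic,P):
    T=np.linalg.inv(np.array(pic["pose"]));r,_=cv2.Rodrigues(T[:3,:3])
    return cv2.projectPoints(np.array(P,float).reshape(-1,3),r,T[:3,3],pic["K"],np.array(pic["distortion"],float))[0][:,0]
E
python3 - <<'E'
from h import *
for n in("top","side"):
    p=ctrl.camera(n);cv2.imwrite(f"pics/{n}1.png",p["color"]);print(n,np.round(p["pose"],3).tolist())
    for t,z in(("lid",.099),("lid_top",.099),("jar",.05),("cradle",.024),("keeper",.045),("keeper_knob",.07),("keeper_hinge",.054),("lid_edge",.09),("nail_jar",.086),("sanding_block",.037),("driver",.02),("mitred_offcut",.019)):
        for d in ctrl.cut_out(t,p)[:2]:
            print(t,round(d["conf"],2),np.round(d["centre"]),d["mask"].sum(),np.round(onz(p,d["centre"],z),3))
E
```

```text
top [[-0.002, -0.994, 0.112, 0.411], [-1.0, 0.006, 0.028, -0.253], [-0.029, -0.111, -0.993, 1.048], [0.0, 0.0, 0.0, 1.0]]
lid 0.81 [166. 341.] 686 [ 0.591 -0.256  0.099]
lid_top 0.74 [168. 342.] 705 [ 0.587 -0.257  0.099]
jar 0.66 [206. 397.] 562 [ 0.51  -0.379  0.05 ]
jar 0.55 [182. 344.] 182 [ 0.565 -0.262  0.05 ]
cradle 0.9 [175. 326.] 3205 [ 0.584 -0.223  0.024]
keeper 0.52 [207. 315.] 226 [ 0.508 -0.199  0.045]
keeper 0.37 [206. 396.] 561 [ 0.51  -0.377  0.045]
keeper_knob 0.7 [203. 314.] 224 [ 0.516 -0.198  0.07 ]
keeper_hinge 0.65 [204. 314.] 205 [ 0.515 -0.195  0.054]
keeper_hinge 0.57 [175. 328.] 3157 [ 0.579 -0.226  0.054]
lid_edge 0.66 [165. 341.] 732 [ 0.594 -0.256  0.09 ]
nail_jar 0.58 [139. 224.] 901 [ 0.655 -0.001  0.086]
sanding_block 0.74 [270. 440.] 1420 [ 0.368 -0.474  0.037]
driver 0.81 [204. 397.] 645 [ 0.517 -0.384  0.02 ]
mitred_offcut 0.91 [139. 296.] 340 [ 0.669 -0.152  0.019]
side [[0.974, -0.146, 0.171, 0.347], [-0.224, -0.563, 0.796, -0.982], [-0.02, -0.814, -0.581, 0.66], [0.0, 0.0, 0.0, 1.0]]
lid 0.57 [207. 350.] 438 [ 0.581 -0.279  0.099]
lid_top 0.57 [206. 354.] 450 [ 0.593 -0.281  0.099]
jar 0.65 [222. 354.] 482 [ 0.592 -0.282  0.05 ]
cradle 0.76 [233. 351.] 1665 [ 0.582 -0.293  0.024]
cradle 0.28 [225. 349.] 530 [ 0.586 -0.261  0.024]
keeper 0.61 [209. 317.] 265 [ 0.514 -0.198  0.045]
keeper_knob 0.6 [209. 312.] 242 [ 0.494 -0.227  0.07 ]
keeper_hinge 0.54 [209. 318.] 212 [ 0.514 -0.212  0.054]
keeper_hinge 0.23 [166. 346.] 568 [ 0.652 -0.019  0.054]
lid_edge 0.92 [205. 352.] 455 [ 0.594 -0.262  0.09 ]
nail_jar 0.85 [165. 347.] 526 [ 0.639 -0.061  0.086]
sanding_block 0.89 [307. 282.] 1673 [ 0.373 -0.49   0.037]
driver 0.69 [262. 335.] 555 [ 0.515 -0.38   0.02 ]
driver 0.55 [205. 354.] 426 [ 0.629 -0.176  0.02 ]
```

View pics/top1.png

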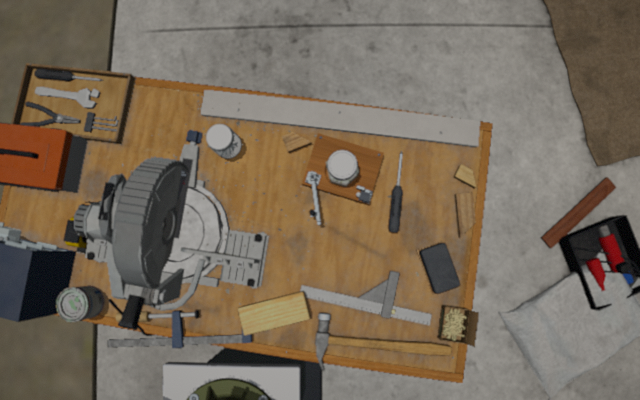

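View pics/side1.png

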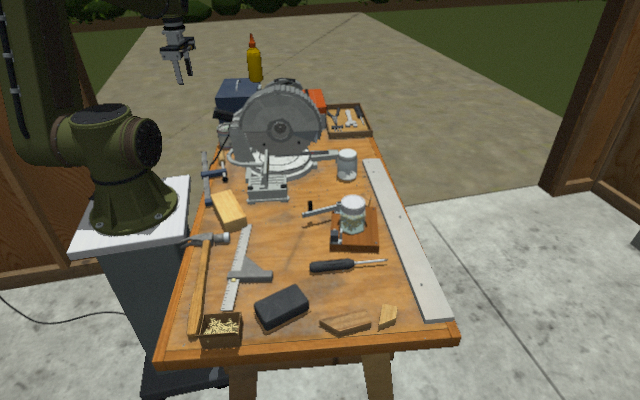

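The top view shows the cradle around (343,170), lid at (342,166), hinge at (314,178) and the open bar running to the knob at about (318,215). A tall saw at (150,215) stands between the arm and the work. Next I'll enlarge the cradle.

```bash
python3 - <<'E'
from h import *
a=cv2.imread("pics/top1.png")[125:235,290:400];b=cv2.imread("pics/side1.png")[185:265,290:400]
a=cv2.resize(a,None,fx=5,fy=5,interpolation=cv2.INTER_CUBIC)[:,:400+150]
b=cv2.resize(b,None,fx=5,fy=5,interpolation=cv2.INTER_CUBIC)
cv2.imwrite("pics/a.png",a);cv2.imwrite("pics/b.png",b)
p=ctrl.camera("top")
print(np.round([onz(p,(r,c),z) for r,c,z in((215,150,.3),(160,165,.3),(275,150,.3),(260,260,.05),(300,130,.1),(130,195,.1),(97,202,0),(143,478,0))],3).tolist())
E
```

```text
[[0.471, 0.069, 0.3], [0.566, 0.046, 0.3], [0.37, 0.065, 0.3], [0.392, -0.077, 0.05], [0.306, 0.194, 0.1], [0.673, 0.062, 0.1], [0.784, 0.081, 0.0], [0.663, -0.581, 0.0]]
```

View pics/a.png

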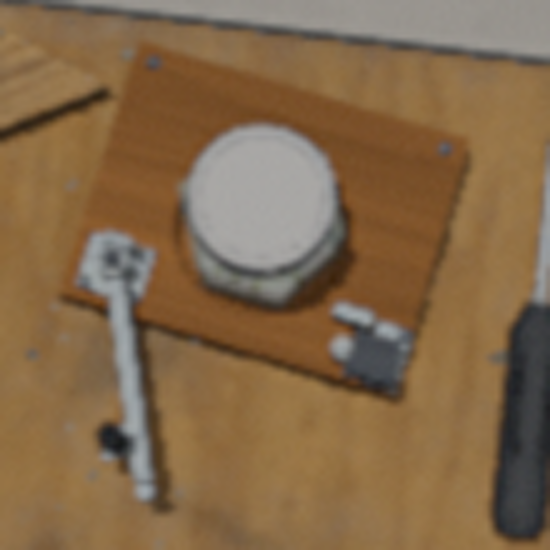

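View pics/b.png

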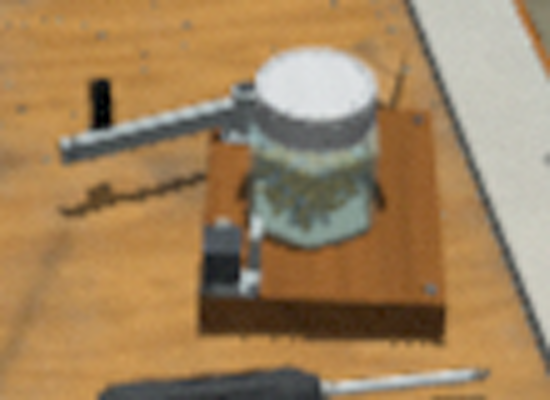

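```bash
cat >> h.py <<'E'
def Rz(a): return np.array([[np.cos(a),-np.sin(a)],[np.sin(a),np.cos(a)]])
def c2w(s,v): return np.r_[Rz(s[2])@np.array(v[:2])+s[:2],v[2]]
def knob(q,z=.07,r=.08,o=.0105):
    return [-.0374-r*np.sin(q)-o*np.cos(q),.058-r*np.cos(q)+o*np.sin(q),z]
E
python3 - <<'E'
from h import *
from scipy.optimize import least_squares
T=ctrl.camera("top");S=ctrl.camera("side")
def f(s):
    L=[(T,[.062,.08,.024],(319,134)),(T,[.062,-.08,.024],(383.4,153)),(T,[-.062,.08,.024],(302.6,184)),
     (T,[-.062,-.08,.024],(369.6,203)),(T,[0,0,.099],(343,164.4)),(S,[0,0,.099],(353,202)),
     (T,knob(s[3]),(312.4,211.4)),(S,knob(s[3]),(310,201.4)),(T,[-.0374,.058,.054],(314,176.6)),
     (T,knob(s[3],.045,.11,0),(319,222))]   # last: bar tip (length guess ok)
    return np.concatenate([proj(p,c2w(s,v))[0]-uv for p,v,uv in L])
r=least_squares(f,[.585,-.256,-.25,1.2],loss="soft_l1");s=r.x
print(s.round(4));print(f(s).reshape(-1,2).round(1).tolist())
np.save("s.npy",s)
print("knob",c2w(s,knob(s[3])),"hinge",c2w(s,[-.0374,.058,.038]),"knob0",c2w(s,knob(0)))
o=ctrl.get_obs();print(o["ee_pos"],o["eef_rot"],o["qpos"],o["time_s"])
E
```

```text
[ 0.5976 -0.2618 -0.2912  1.1734]
[[-1.3, 0.2], [1.0, 0.2], [-0.5, 1.1], [0.0, 1.7], [0.6, -1.7], [0.9, -0.1], [-0.1, -0.5], [0.3, 0.1], [-0.3, -1.2], [0.1, 2.8]]
knob [ 0.49772751 -0.19357212  0.07      ] hinge [ 0.57838971 -0.19553702  0.038     ] knob0 [ 0.5453609  -0.26915324  0.07      ]
[0.1608506  0.5259215  0.17532772] [-3.14152923e+00  1.06740454e-05  2.84480779e+00] [ 1.20739534e+00  2.99905819e-01  1.52103465e+00 -1.53500947e-05
  1.32071477e+00 -6.66123209e-02] 1.45
```

```bash
python3 - <<'E'
from h import *
S=ctrl.camera("side")
for rc in((80,285),(97,250),(105,312)):
    o,d=ray(S,rc)
    for y in(.05,.1,.15): print(rc,y,(o+d*(y-o[1])/d[1]).round(3))
T=ctrl.camera("top")
for z in(.1,.2,.3,.4):print(z,[onz(T,rc,z)[:2].round(2).tolist() for rc in((160,165),(290,140),(215,115),(215,190))])
E
```

```text
(80, 285) 0.05 [0.485 0.05  0.323]
(80, 285) 0.1 [0.492 0.1   0.307]
(80, 285) 0.15 [0.498 0.15  0.29 ]
(97, 250) 0.05 [0.382 0.05  0.284]
(97, 250) 0.1 [0.384 0.1   0.266]
(97, 250) 0.15 [0.386 0.15  0.248]
(105, 312) 0.05 [0.561 0.05  0.241]
(105, 312) 0.1 [0.571 0.1   0.221]
(105, 312) 0.15 [0.581 0.15  0.2  ]
0.1 [[0.61, 0.13], [0.33, 0.17], [0.49, 0.23], [0.49, 0.07]]
0.2 [[0.59, 0.09], [0.34, 0.13], [0.48, 0.18], [0.48, 0.03]]
0.3 [[0.57, 0.05], [0.35, 0.08], [0.47, 0.13], [0.47, -0.0]]
0.4 [[0.55, 0.01], [0.35, 0.04], [0.46, 0.08], [0.46, -0.03]]
```

move_arm(
  increments=[
    [0.5,0,0,-0.8,0,0,0],
    [0.5,0,0,-0.8,0,0,0],
    [0.5,0,0,-0.8,0,0,0],
    [0.5,0,0,-0.8,0,0,0],
    [0.5,0,0,-0.8,0,0,0],
    [0.5,0,0,-0.8,0,0,0],
    [0.5,0,0,-0.8,0,0,0],
    [0.5,0,0,-0.8,0,0,0],
  ],
)

```text
time_s: 2.35
ee_pos: [0.1607, 0.5255, 0.4972]
eef_rot: [3.141, 0.0, 2.845]
force: [0.4, -0.4, 0.6]
grip_width: 0.0471
grip_force: 0.0
```

move_arm(
  increments=[
    [0.5,-0.59,-0.656,0,0,0,0],
    [0.5,-0.59,-0.656,0,0,0,0],
    [0.5,-0.59,-0.656,0,0,0,0],
    [0.5,-0.59,-0.656,0,0,0,0],
    [0.5,-0.59,-0.656,0,0,0,0],
    [0.5,-0.59,-0.656,0,0,0,0],
    [0.5,-0.59,-0.656,0,0,0,0],
    [0.5,-0.59,-0.656,0,0,0,0],
    [0.5,-0.59,-0.656,0,0,0,0],
    [0.5,-0.59,-0.656,0,0,0,0],
    [0.5,-0.59,-0.656,0,0,0,0],
    [0.5,-0.59,-0.656,0,0,0,0],
    [0.5,-0.59,-0.656,0,0,0,0],
    [0.5,-0.59,-0.656,0,0,0,0],
    [0.5,-0.59,-0.656,0,0,0,0],
    [0.5,-0.59,-0.656,0,0,0,0],
    [0.5,-0.59,-0.656,0,0,0,0],
    [0.5,-0.59,-0.656,0,0,0,0],
  ],
)

```text
time_s: 4.15
ee_pos: [0.4963, -0.1958, 0.4954]
eef_rot: [-3.142, 0.0, 2.845]
force: [-0.2, 0.7, 0.2]
grip_width: 0.047
grip_force: 0.0
```

move_arm(
  increments=[
    [0.5,0,0,0.8,0,0,0.146],
    [0.5,0,0,0.8,0,0,0.146],
    [0.5,0,0,0.8,0,0,0.146],
    [0.5,0,0,0.8,0,0,0.146],
    [0.5,0,0,0.8,0,0,0.146],
    [0.5,0,0,0.8,0,0,0.146],
    [0.5,0,0,0.8,0,0,0.146],
    [0.5,0,0,0.6,0,0,0.146],
    [0.5,0,0,0,0,0,0],
  ],
)

```text
time_s: 5.05
ee_pos: [0.4944, -0.1932, 0.1819]
eef_rot: [-3.136, -0.003, 1.674]
force: [0.1, 0.2, 0.9]
grip_width: 0.047
grip_force: 0.0
```

```bash
python3 - <<'E'
from h import *
c=[]
for n in("top","side"):
    p=ctrl.camera(n);s=np.load("s.npy");o=ctrl.get_obs()
    uv=[proj(p,c2w(s,knob(s[3])))[0],proj(p,o["ee_pos"])[0]];print(n,uv)
    im=cv2.resize(p["color"][150:250,270:370],None,fx=4,fy=4,interpolation=cv2.INTER_CUBIC)
    for u,k in zip(uv,((0,0,255),(0,255,0))): cv2.circle(im,tuple(int(x) for x in (u-[270,150])*4+2),3,k,-1)
    c.append(im)
cv2.imwrite("pics/c.png",np.hstack(c));print(o["ee_pos"],o["eef_rot"],o["time_s"])
E
```

```text
top [array([312.30988352, 210.90835288]), array([308.76292976, 206.77883667])]
side [array([310.26178501, 201.46763802]), array([308.327318  , 164.21079017])]
[ 0.49627703 -0.19408389  0.18649807] [3.14108265e+00 3.21962987e-04 1.68123743e+00] 5.15
```

View pics/c.png

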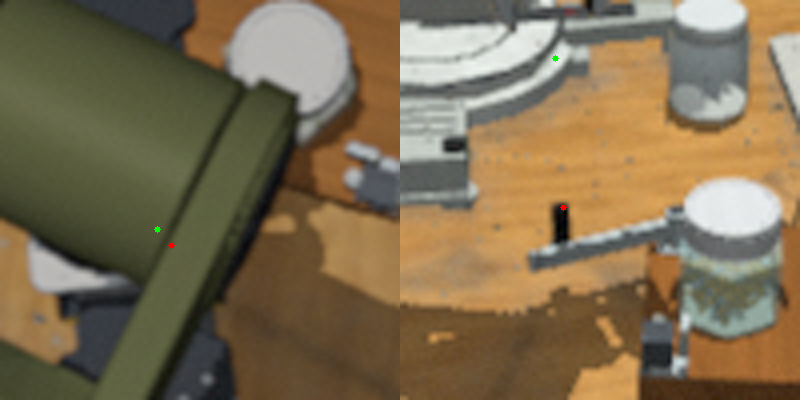

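```bash
python3 - <<'E'
from h import *
p=ctrl.camera("side");o=ctrl.get_obs();s=np.load("s.npy")
im=cv2.resize(p["color"][60:220,220:380],None,fx=3.5,fy=3.5,interpolation=cv2.INTER_CUBIC)
u=proj(p,o["ee_pos"])[0];print(u,o["ee_pos"])
cv2.circle(im,tuple(int(x) for x in (u-[220,60])*3.5+2),3,(0,255,0),-1)
cv2.imwrite("pics/d.png",im)
E
```

```text
[308.48873151 163.96188333] [ 0.49667395 -0.19428559  0.18727473]
```

View pics/d.png

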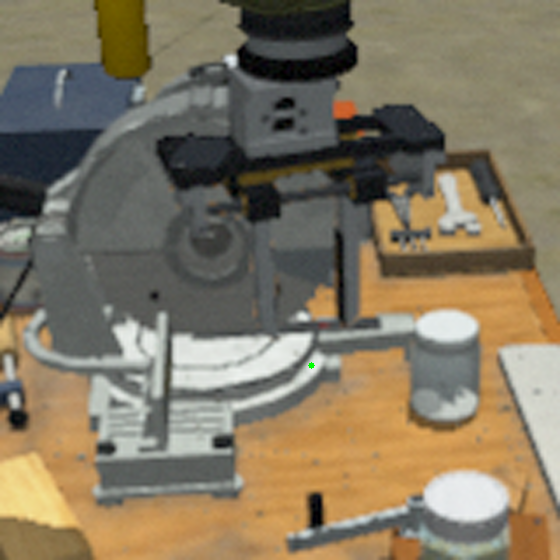

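```bash
python3 - <<'E'
from h import *
p=ctrl.camera("side");e=np.array(ctrl.get_obs()["ee_pos"])
for dz in(0,.02,.03,.097): print(dz,proj(p,e+[0,0,dz])[0].round(1), proj(p,np.array([.1608,.5259,.1753+dz]))[0].round(1))
print(proj(p,e+[0,.03,0])[0], proj(p,[[.655,-.0,.0],[.65,-.02,.086]]))
im=cv2.imread("pics/side1.png")[0:110,140:230];cv2.imwrite("pics/e.png",cv2.resize(im,None,fx=5,fy=5,interpolation=cv2.INTER_CUBIC))
E
```

```text
0 [308.5 163.9] [187.3  87.4]
0.02 [308.3 156.9] [186.2  82.4]
0.03 [308.1 153.3] [185.6  79.8]
0.097 [307.2 128.3] [181.7  62.3]
[306.11785623 158.12556199] [[345.34357564 177.66880699]
 [346.30823366 157.94382365]]
```

View pics/e.png

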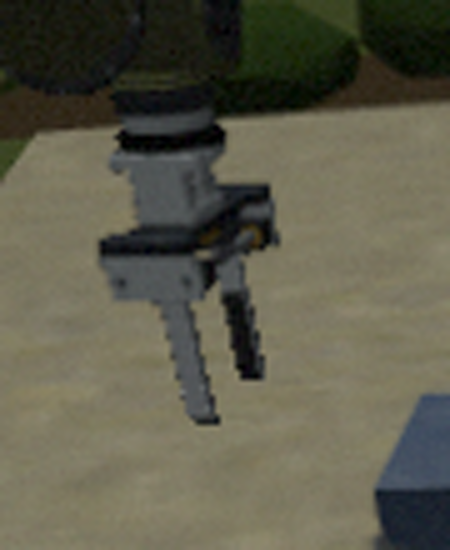

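The fingertips show about 29 mm above the projection of the reported TCP, at the start pose and here alike: crop (306,327) against the dot at (312,365). I'll go down to a height that is safe either way and check again.

move_arm(
  increments=[
    [0.5,0,0,0.56,0,0,0],
    [0.5,0,0,0.56,0,0,0],
    [0.5,0,0,0.56,0,0,0],
    [0.5,0,0,0.56,0,0,0],
    [0.5,0,0,0,0,0,0],
    [0.5,0,0,0,0,0,0],
  ],
)

```text
time_s: 5.85
ee_pos: [0.4968, -0.1943, 0.0751]
eef_rot: [3.14, 0.001, 1.678]
force: [0.5, 0.2, 1.4]
grip_width: 0.0466
grip_force: 0.0
```

```bash
python3 - <<'E'
from h import *
p=ctrl.camera("side");o=ctrl.get_obs()
im=cv2.resize(p["color"][140:240,260:360],None,fx=5,fy=5,interpolation=cv2.INTER_CUBIC)
for dz,k in((0,(0,255,0)),(.03,(0,0,255))):
    u=proj(p,np.array(o["ee_pos"])+[0,0,dz])[0]
    cv2.circle(im,tuple(int(x) for x in (u-[260,140])*5+2),2,k,-1)
cv2.imwrite("pics/f.png",im);print(o["ee_pos"],o["eef_rot"],o["force"],o["time_s"])
E
```

```text
[ 0.49707022 -0.19445753  0.0755904 ] [3.13909820e+00 1.52791525e-03 1.67780736e+00] [ 0.13990734  0.32822466 -0.26551527] 5.9
```

View pics/f.png

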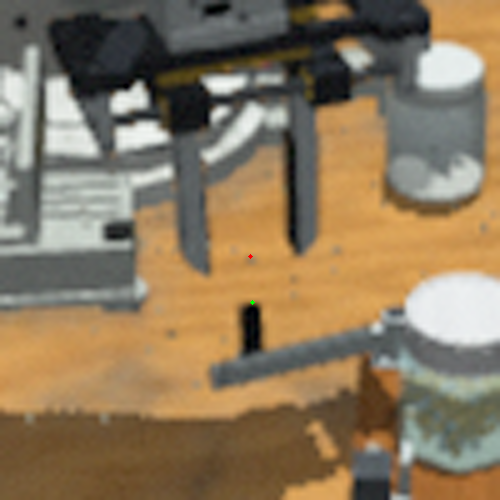

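The tips, midway at crop (252,258), are again about 29 mm above the reported TCP at (252,303), right over the knob. So true tip z is the reported z plus 0.029. I'll descend to reported 0.023 and pinch.

move_arm(
  increments=[
    [0.4,0,0.02,0.35,0,0,0],
    [0.4,0,0,0.35,0,0,0],
    [0.4,0,0,0.35,0,0,0],
    [0.4,0,0,0,0,0,0],
    [0,0,0,0,0,0,0],
    [0,0,0,0,0,0,0],
    [0,0,0,0,0,0,0],
    [0,0,0,0,0,0,0],
    [0,0,0,0,0,0,0],
    [0,0,0,0,0,0,0],
  ],
  force=30,
)

```text
time_s: 6.9
ee_pos: [0.4971, -0.194, 0.0216]
eef_rot: [3.141, 0.0, 1.677]
force: [-3.9, 0.5, 6.7]
grip_width: 0.0113
grip_force: 30.0
```

```bash
cat > arc.py <<'E'
from h import *
s=np.load("s.npy");o=ctrl.get_obs();e=np.array(o["ee_pos"]);h=c2w(s,[-.0374,.058,0])
v=(e-h)[:2];R=np.hypot(*v)
# joint value from the TCP's bearing about the hinge
q0=-(np.arctan2(v[1],v[0])-s[2]-np.arctan2(knob(0)[1]-.058,knob(0)[0]+.0374))
q0=(q0+np.pi)%(2*np.pi)-np.pi
psi=o["eef_rot"][2];print("R",R,"(.0807) q0",q0,"psi",psi,"yaw err",o["eef_rot"],o["force"],o["grip_width"],o["grip_force"],o["time_s"])
E
python3 arc.py
```

```text
R 0.08133904005650101 (.0807) q0 1.1675734146734467 psi 1.6768945403879085 yaw err [3.14127865e+00 4.92854454e-04 1.67689454e+00] [-3.93483373  0.48560079  6.72253484] 0.01128751945315667 30.001952648162842 6.9
```

```bash
cat >> arc.py <<'E'
d=.07
Rot=cv2.Rodrigues(np.array([0,0,1.])*d)[0][:2,:2]
w=Rot@v-v; x=np.array([np.cos(psi),np.sin(psi)]);y=np.array([np.sin(psi),-np.cos(psi)])
print("per row of",d,": tx,ty",(w@x)/.05,(w@y)/.05,"rows",q0/d)
E
python3 arc.py
```

```text
R 0.08133904005650101 (.0807) q0 1.1675734146734467 psi 1.6768945403879085 yaw err [3.14127865e+00 4.92854454e-04 1.67689454e+00] [-3.93483373  0.48560079  6.72253484] 0.01128751945315667 30.001952648162842 6.9
per row of 0.07 : tx,ty -0.11339454179343395 -0.010189259859028785 rows 16.679620209620666
```

move_arm(
  increments=[
    [0,-0.113,-0.0105,0,0,0,-0.07],
    [0,-0.113,-0.0105,0,0,0,-0.07],
    [0,-0.113,-0.0105,0,0,0,-0.07],
    [0,-0.113,-0.0105,0,0,0,-0.07],
    [0,-0.113,-0.0105,0,0,0,-0.07],
    [0,-0.113,-0.0105,0,0,0,-0.07],
  ],
)

```text
time_s: 7.5
ee_pos: [0.5051, -0.227, 0.0217]
eef_rot: [3.138, 0.002, 2.1]
force: [10.3, 6.3, -0.1]
grip_width: 0.0115
grip_force: 30.0
```

```bash
python3 arc.py
```

```text
R 0.07978450362284127 (.0807) q0 0.7441884015638642 psi 2.099628613135291 yaw err [3.13830580e+00 2.10418728e-03 2.09962861e+00] [10.29073595  6.25633042 -0.0564099 ] 0.01149630895704442 30.002893209457397 7.5
per row of 0.07 : tx,ty -0.11123384891444332 -0.009922120146535313 rows 10.631262879483774
```

move_arm(
  increments=[
    [0,-0.113,0.01,0,0,0,-0.07],
    [0,-0.113,-0.0105,0,0,0,-0.07],
    [0,-0.113,-0.0105,0,0,0,-0.07],
    [0,-0.113,-0.0105,0,0,0,-0.07],
    [0,-0.113,-0.0105,0,0,0,-0.07],
    [0,-0.113,-0.0105,0,0,0,-0.07],
    [0,-0.113,-0.0105,0,0,0,-0.07],
    [0,0,0,0,0,0,0],
  ],
)

```text
time_s: 8.3
ee_pos: [0.5299, -0.2568, 0.0217]
eef_rot: [3.139, 0.002, 2.59]
force: [8.7, 11.5, 3.9]
grip_width: 0.0115
grip_force: 30.0
```

```bash
python3 arc.py
```

```text
R 0.07818425121256355 (.0807) q0 0.24765209996580673 psi 2.589654863021231 yaw err [3.13854026e+00 2.41069267e-03 2.58965486e+00] [ 8.70496407 11.4733111   3.90952988] 0.011452119118964788 30.00289499759674 8.3
per row of 0.07 : tx,ty -0.10906379892293688 -0.00901329540320932 rows 3.537887142368667
```

move_arm(
  increments=[
    [0,-0.113,0.01,0,0,0,-0.07],
    [0,-0.113,0.01,0,0,0,-0.07],
    [0,-0.113,-0.01,0,0,0,-0.07],
    [0,-0.08,-0.008,0,0,0,-0.05],
    [0,0,0,0,0,0,0],
  ],
  force=40,
)

```text
time_s: 8.8
ee_pos: [0.5459, -0.2658, 0.0215]
eef_rot: [3.14, -0.004, 2.849]
force: [-10.2, 11.2, 13.2]
grip_width: 0.0114
grip_force: 40.0
```

```bash
python3 arc.py
```

```text
R 0.07740073302129928 (.0807) q0 0.011096550973108243 psi 2.8491940481543057 yaw err [ 3.1398073  -0.00356613  2.84919405] [-10.15748328  11.16887751  13.23214811] 0.011387971351256116 40.003448724746704 8.8
per row of 0.07 : tx,ty -0.10773724280168283 -0.011401956253216146 rows 0.15852215675868916
```

move_arm(
  increments=[
    [0,-0.04,0.02,0,0,0,0],
    [0,-0.04,0,0,0,0,0],
    [0,0,0,0,0,0,0],
    [0,0,0,0,0,0,0],
  ],
)

```text
time_s: 9.2
ee_pos: [0.548, -0.2664, 0.0213]
eef_rot: [3.141, -0.007, 2.847]
force: [-23.9, 8.6, 19.0]
grip_width: 0.0112
grip_force: 40.0
```

```bash
python3 arc.py; python3 - <<'E'
from h import *
c=[]
p=ctrl.camera("side")
im=cv2.resize(p["color"][160:250,290:390],None,fx=6,fy=6,interpolation=cv2.INTER_CUBIC)
s=np.load("s.npy");s[3]=0
for P,k in((c2w(s,knob(0)),(0,0,255)),(c2w(s,knob(.0,.045,.11,0)),(0,255,0))):
    cv2.circle(im,tuple(int(x) for x in (proj(p,P)[0]-[290,160])*6+3),2,k,-1)
cv2.imwrite("pics/g.png",im)
E
```

```text
R 0.07713160804171681 (.0807) q0 -0.016685589006912416 psi 2.846740726317886 yaw err [ 3.14083333 -0.00725769  2.84674073] [-23.90061867   8.61869899  19.04126667] 0.011246663469054593 40.01595318317413 9.2
per row of 0.07 : tx,ty -0.10765705831509047 -0.00811145371348736 rows -0.2383655572416059
```

View pics/g.png

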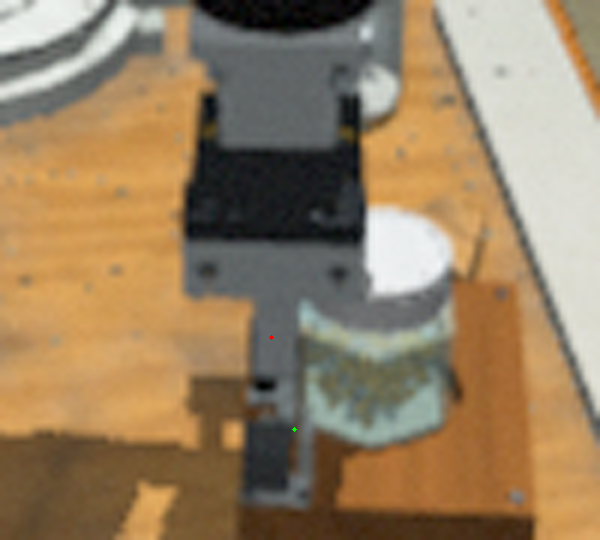

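move_arm(
  increments=[
    [0.3,0,0,0,0,0,0],
    [0.3,0,0,0,0,0,0],
    [0.3,0,0,0,0,0,0],
    [0.3,0,0,-0.5,0,0,0],
    [0.3,0,0,-0.8,0,0,0],
    [0.8,0.4,0,-0.8,0,0,0],
    [1,0.8,0,-0.8,0,0,0.15],
    [1,0.8,0,-0.5,0,0,0.15],
    [1,0.8,0,0,0,0,0.15],
    [1,0.8,0,0,0,0,0.15],
    [1,0,0,0,0,0,0.15],
    [1,0,0,0,0,0,0.15],
    [1,0,0,0,0,0,0.15],
    [1,0,0,0,0,0,0.15],
    [1,0,0,0,0,0,0.1],
  ],
)

```text
time_s: 10.75
ee_pos: [0.3992, -0.1846, 0.1865]
eef_rot: [3.141, 0.0, 1.541]
force: [-0.3, -1.4, -0.3]
grip_width: 0.094
grip_force: 0.0
```

```bash
python3 - <<'E'
from h import *
s=np.load("s.npy");o=ctrl.get_obs();print(o["ee_pos"],o["eef_rot"],o["time_s"],o["force"])
c=[]
for n,(r,k,w,h_) in dict(side=(185,290,100,80),top=(125,290,100,100)).items():
    p=ctrl.camera(n);im=p["color"].copy()
    for t in("keeper_knob","lid"):
        for d in ctrl.cut_out(t,p)[:1]: 
            ys,xs=np.where(d["mask"]);print(n,t,d["conf"],d["centre"],"box",xs.min(),xs.max(),ys.min(),ys.max())
    for q in(0,.1): print(n,q,"knob px",proj(p,c2w(s,knob(q))).round(1))
    print("lid px",proj(p,[c2w(s,[0,0,.099])]).round(1))
    c.append(cv2.resize(im[r:r+h_,k:k+w],(400,int(400*h_/w)),interpolation=cv2.INTER_CUBIC))
c[0]=cv2.copyMakeBorder(c[0],0,80,0,0,cv2.BORDER_CONSTANT)
cv2.imwrite("pics/i.png",np.hstack(c))
E
```

```text
[ 0.39919938 -0.18456726  0.18653688] [3.14109620e+00 2.43832175e-04 1.54096129e+00] 10.75 [-0.2776255  -1.35115754 -0.27484383]
side keeper_knob 0.68 [215.7, 335.2] box 330 340 205 229
side 0 knob px [[334.8 215.7]]
side 0.1 knob px [[331.7 215.3]]
lid px [[353.9 201.9]]
top keeper_knob 0.76 [185.2, 338.5] box 315 357 178 195
top lid 0.64 [165.9, 340.1] box 327 356 150 181
top 0 knob px [[347.1 188.9]]
top 0.1 knob px [[345.4 192.2]]
lid px [[343.6 162.7]]
```

View pics/i.png

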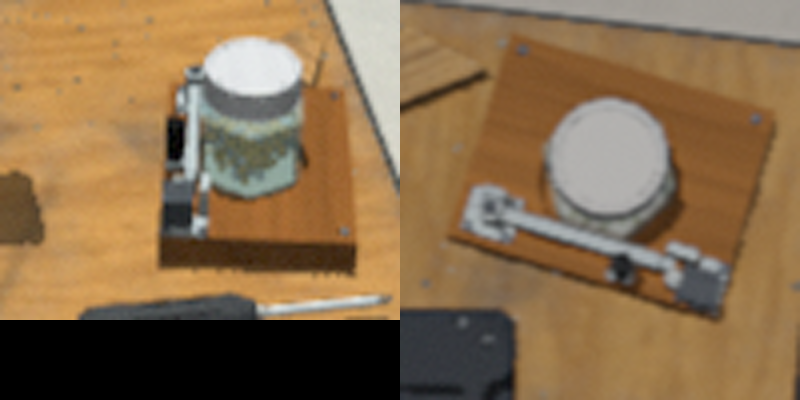

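The bar lies parallel to the block's front edge and its end sits at the catch, crop (665,262)–(720,285), so it is shut. Next I'll get the lid centre.

```bash
python3 - <<'E'
from h import *
from scipy.optimize import least_squares
T=ctrl.camera("top");S=ctrl.camera("side")
t=np.array([342.5,164.2]);u=np.array([353.3,201.5])
print("top",onz(T,t[::-1],.099),"side",onz(S,u[::-1],.099))
# lid circles, fitted by eye: centre from both with z fixed
r=least_squares(lambda v:np.r_[proj(T,[*v,.099])[0]-t,proj(S,[*v,.099])[0]-u],[.6,-.26]);print(r.x,r.fun)
# automatic: bright lid top in the top picture
g=T["color"][145:190,320:365].astype(int)
m=((g.max(2)-g.min(2)<25)&(g.min(2)>120)).astype(np.uint8)
n,l,st,ce=cv2.connectedComponentsWithStats(m);k=1+st[1:,4].argmax();print(st[k],ce[k]+[320,145],onz(T,(ce[k]+[320,145])[::-1],.099))
E
```

```text
top [ 0.59436716 -0.25938962  0.099     ] side [ 0.59650264 -0.25988285  0.099     ]
[ 0.59524917 -0.25963761] [ 0.11401205 -0.40937385 -0.50037515  0.01778666]
[  7   5  30  29 674] [341.73590504 163.76557864] [ 0.59531707 -0.25777376  0.099     ]
```

move_arm(
  increments=[
    [1,-0.273,0.796,0,0,0,0],
    [1,-0.273,0.796,0,0,0,0],
    [1,-0.273,0.796,0,0,0,0],
    [1,-0.273,0.796,0,0,0,0],
    [1,-0.274,0.796,0,0,0,0],
    [1,0,0,0.5,0,0,0],
    [1,0,0,0.5,0,0,0],
    [1,0,0,0.5,0,0,0],
    [1,0,0,0.5,0,0,0],
    [1,0,0,0.4,0,0,0],
    [1,0,0,0.3,0,0,0],
    [1,0,0,0,0,0,0],
    [1,0,0,0,0,0,0],
  ],
)

```text
time_s: 12.45
ee_pos: [0.5968, -0.2578, 0.0519]
eef_rot: [3.141, 0.0, 1.547]
force: [0.1, -0.1, 0.3]
grip_width: 0.0941
grip_force: 0.0
```

move_arm(
  increments=[
    [0.5,0,0,0,0,0,0],
    [0.5,0,0,0,0,0,0],
    [0.5,0,0,0,0,0,0],
    [0.5,0,0,0,0,0,0],
    [0.5,0,0,0,0,0,0],
  ],
  force=8,
)

```text
time_s: 12.95
ee_pos: [0.5965, -0.2576, 0.0514]
eef_rot: [-3.142, -0.0, 1.547]
force: [-0.9, -0.4, 1.8]
grip_width: 0.0632
grip_force: 8.0
```

Width is 63.2 mm with almost no side force, so the lid is centred between the pads. Now grip firmly and turn.

move_arm(
  increments=[
    [0.5,0,0,0,0,0,0],
    [0.5,0,0,0,0,0,0],
    [0.5,0,0,0,0,0,-0.08],
    [0.5,0,0,-0.005,0,0,-0.08],
    [0.5,0,0,-0.005,0,0,-0.08],
    [0.5,0,0,-0.005,0,0,-0.08],
    [0.5,0,0,-0.003,0,0,-0.08],
  ],
  force=38,
)

```text
time_s: 13.65
ee_pos: [0.5965, -0.2577, 0.052]
eef_rot: [3.142, 0.0, 1.95]
force: [-0.0, -0.1, 0.1]
grip_width: 0.0626
grip_force: 38.0
```

```bash
python3 - <<'E'
from h import *
o=ctrl.get_obs();print({k:np.round(o[k],3) for k in("ee_pos","eef_rot","force","moment","grip_width")})
E
```

```text
{'ee_pos': array([ 0.596, -0.258,  0.052]), 'eef_rot': array([3.142, 0.   , 1.95 ]), 'force': array([-0.034, -0.138,  0.092]), 'moment': array([-0.143,  0.11 , -0.065]), 'grip_width': np.float64(0.063)}
```

move_arm(
  increments=[
    [0.5,0,0,-0.005,0,0,-0.09],
    [0.5,0,0,-0.005,0,0,-0.09],
    [0.5,0,0,-0.005,0,0,-0.09],
    [0.5,0,0,-0.005,0,0,-0.09],
  ],
)

```text
time_s: 14.05
ee_pos: [0.5963, -0.2576, 0.0527]
eef_rot: [-3.141, -0.0, 2.31]
force: [-0.5, 0.2, -1.1]
grip_width: 0.0628
grip_force: 38.0
```

```bash
cat > m.py <<'E'
from h import *
o=ctrl.get_obs();print({k:np.round(o[k],3).tolist() for k in("ee_pos","eef_rot","force","moment","grip_width","time_s")})
for n in("top","side"):
    p=ctrl.camera(n)
    for t in("lid","keeper_knob","jar"):
        for d in ctrl.cut_out(t,p)[:1]:
            ys,xs=np.where(d["mask"]);print(n,t,round(d["conf"],2),np.round(d["centre"],1),"box",xs.min(),xs.max(),ys.min(),ys.max(),d["mask"].sum())
E
python3 m.py
```

```text
{'ee_pos': [0.596, -0.258, 0.053], 'eef_rot': [-3.141, -0.0, 2.31], 'force': [-0.454, 0.249, -1.136], 'moment': [-0.026, 0.144, -0.017], 'grip_width': 0.063, 'time_s': 14.05}
side lid 0.6 [202.5 354.6] box 349 364 194 214 283
side keeper_knob 0.57 [219.6 334.6] box 330 339 205 229 142
side jar 0.89 [220.5 353.8] box 338 366 209 233 528
```

move_arm(
  increments=[
    [0.5,0,0,-0.003,0,0,-0.09],
    [0.5,0,0,0,0,0,-0.09],
    [0.5,0,0,0,0,0,-0.09],
    [0.5,0,0,0,0,0,-0.09],
    [0.5,0,0,0,0,0,-0.09],
    [0.5,0,0,0,0,0,-0.09],
    [0.5,0,0,0,0,0,0],
    [0.5,0,0,0,0,0,0],
  ],
)

```text
time_s: 15.25
ee_pos: [0.5965, -0.2577, 0.0534]
eef_rot: [-3.142, 0.0, 2.844]
force: [0.5, -0.1, -0.9]
grip_width: 0.0628
grip_force: 38.0
```

```bash
python3 m.py
```

```text
{'ee_pos': [0.597, -0.258, 0.053], 'eef_rot': [-3.142, 0.0, 2.844], 'force': [0.532, -0.093, -0.899], 'moment': [0.069, 0.012, -0.007], 'grip_width': 0.063, 'time_s': 15.25}
side lid 0.61 [204.4 355.4] box 341 365 194 213 260
side jar 0.83 [221.9 353.9] box 339 365 210 234 510
```

move_arm(
  increments=[
    [0.5,0,0,-0.05,0,0,0],
    [0.5,0,0,-0.05,0,0,0],
    [0.5,0,0,0,0,0,0],
  ],
)

```text
time_s: 15.95
ee_pos: [0.5967, -0.2578, 0.0589]
eef_rot: [-3.141, 0.001, 2.847]
force: [0.6, 0.5, -0.4]
grip_width: 0.0626
grip_force: 38.0
```

No resistance, so it's free. Continuing the lift.

move_arm(
  increments=[
    [0.5,0,0,-0.1,0,0,0],
    [0.5,0,0,-0.1,0,0,0],
    [0.5,0,0,-0.1,0,0,0],
    [0.5,0,0,-0.1,0,0,0],
    [0.5,0,0,-0.1,0,0,0],
    [0.5,0,0,-0.1,0,0,0],
    [0.5,0,0,0,0,0,0],
    [0.5,0,0,0,0,0,0],
    [0.5,0,0,0,0,0,0],
  ],
)

```text
time_s: 16.85
ee_pos: [0.5963, -0.2576, 0.0879]
eef_rot: [3.141, -0.0, 2.847]
force: [-0.3, 0.6, -1.7]
grip_width: 0.0628
grip_force: 38.0
```

```bash
python3 m.py; python3 - <<'E'
from h import *
p=ctrl.camera("side")
for z in (.094,.111,.131):print(z,proj(p,[.596,-.258,z])[0])
im=p["color"][190:240,325:375]
cv2.imwrite("pics/j.png",cv2.resize(im,None,fx=8,fy=8,interpolation=cv2.INTER_CUBIC))
E
```

```text
{'ee_pos': [0.596, -0.258, 0.088], 'eef_rot': [3.141, -0.0, 2.847], 'force': [-0.325, 0.581, -1.739], 'moment': [-0.037, 0.016, 0.003], 'grip_width': 0.063, 'time_s': 16.85}
top lid 0.53 [270.3 441.9] box 418 459 242 292 1372
side lid 0.87 [193.1 350.4] box 341 365 183 201 264
side keeper_knob 0.54 [217.2 332.5] box 330 340 204 230 192
side jar 0.85 [216.8 352.8] box 339 366 202 233 756
0.094 [352.81696748 202.67995741]
0.111 [353.06146954 197.28526834]
0.131 [353.35535552 190.79126644]
```

```bash
python3 -c "
from station import ctrl
print(ctrl.hand_in())"
```

```text
the job is handed in; nothing more can be done
None
```

I shut the keeper bar behind its catch, turned the lid about 74° until it came free, and handed the job in with the gripper holding the lid level about 2 cm above the jar's mouth. The hand-in gave no verdict, and I checked the final hold by gripper readings and detections rather than by viewing a picture.

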